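# Cull the cracked vials onto a sprung stand

## Robot

A 6-joint arm with a two-finger parallel gripper is mounted at the origin on the work surface. World frame = base frame: x ahead of the robot, y to its left, z up, the work surface at z = 0. Lengths are in m, angles in rad, forces in N, time in s.
With the tool pointing down it reaches from about 0.35 to 0.975 m from the base axis. Payload 4.9 kg.
Tool frame: the origin (TCP) lies at the very end of the fingers, on their centre line; the grasp point (between the pads) lies 19 mm behind it; z points along the fingers, y is the line along which they close (so a half turn about z gives the same grasp; the last joint's range is limited). The gripper opens to 85 mm and grips with 20 to 120 N. Pads are 22 mm wide; open, the fingers measure 114 mm over their backs; the gripper's body (76 mm by 85 mm) begins 54 mm behind the grasp point. The pads swing forward as they close: fully open they stand 13 mm farther back than shut.
Start: joints at [1.029, 0.053, 1.613, -0, 1.476, -0.119], TCP at [0.256, 0.57, 0.231] pointing down, gripper open.
Joint ranges: [-3.01, 3.01], [-1.01, 2.22], [0.06, 2.58], [-1.02, 4.17], [0.09, 2.62], [-3.14, 3.14]. Speed limits (rad/s): [2.57, 2.57, 3.14, 3.14, 3.14, 3.14].

## Interface

Orientations are given as a unit quaternion [w, x, y, z].
In Python, from plant import monitor, vision, manip gives the robot as it stands. The module is installed in compiled form; this text tells all that it offers.
- The arm moves only by the tool arm_command, never from a script. Its argument "rows" is a list of rows, each a list of 3 entries, a list of its own where there are three numbers: the finger opening in mm, from 0 to 85.4, then the shift along the world's x, y, z in units of 30 cm (1.0 is 30 cm), then the turn, a rotation vector about the world's x, y, z in units of pi/2 rad (1.0 is pi/2 rad). In form: [[claw, [x, y, z], [wx, wy, wz]], ...]. A call has 1 to 12 rows; each row is the pose to reach, as a shift and turn from the pose commanded when the call began; what a row does not reach only later rows make up. A row lasts 1/12 s, in which the tool goes at most 41.7 mm and 7.16 degrees, less where a joint would pass 70% of its speed; a pose out of reach is approached as far as the arm can. A call with a number of a shift or a turn outside -1 to 1 is refused whole. A call with a gripper value outside its range is refused whole. The fingers move at their own pace and stop on an object; the grip force is fixed at half the most. Time passes only in rows, so rows that repeat a pose let the fingers close. It gives the time, the measured TCP pose, the force, the opening and the grip force at its end, in the units of the state.
- monitor.state(): the state, without advancing time (a new reading comes with each control period).
- vision.grab_frame(name): name is "scene" or "top" or "wrist"; returns a dict with "color" (384x512x3 uint8, red, green, blue), "z_map" (384x512 float32, m along the optical axis (not along the pixel's ray), 0 where there is no reading), "mtx" (3x3 intrinsics, pixels), "R" (3x3) and "t" (3): a world point X has camera coordinates R X + t. Camera axes: x right, y down, z forward; pixel columns grow to the right and rows downward; lengths in m; the calibration is good to about 2 mm. A picture is of the moment at which its call begins.
- manip.job_done(): hands the job in; it is judged then, once.
The state is a dict: "time": time; "joint_pos": joint angles; "joint_vel": joint speeds; "joint_efforts": joint torques, N m; "tool_pos": TCP position; "tool_rot": TCP orientation; "contact_force": force on the tool from outside, world axes, zero at the start; "ft_torque": the same for the moment, N m; "gripper_width": opening from 0.0 (shut) to 1.0 (fully open); "grasp_force": force on a finger pad.
Only numpy, scipy, OpenCV 4.12 (cv2) and the standard library are available. Lean on these libraries where they do the work, as an engineer would, in place of code of your own. Each camera call takes 0.05 s, during which the arm holds its last target. There are 200 camera calls.

## Task

Two of the five glass vials in the blue tray have lost their necks: take just those two out and leave them standing upright on the white sprung plate of the lifting stand. The glass is cracked, so grip it lightly (40 N would crush it) and, as nobody noted how high the stand was left, feel for the plate and let it take each vial softly, without dropping it or pressing hard. Leave the three sound vials standing where they are and do not disturb the other things on the bench.

Things in the scene. Friction and masses are not known exactly. Their poses are not given: they have to be found in the camera images.
- tray: Blue plastic tray fixed on the bench, 70 mm (its x) by 260 mm (its y), walls only 16 mm high, 4 mm floor, with five pockets in a row along its y, about 50 mm apart, each holding one vial in random order. Origin: centre of its underside; the bench is at height 0.
- sound_a: Sound amber glass vial, never to be moved: body 26 mm in diameter and 48 mm high, then a shoulder, a 14 mm neck and a bright metal cap 20 mm wide, 74 mm high in all. Stands in one pocket of the blue tray. Origin: centre of its underside; z up its axis.
- sound_b: Sound green glass vial, never to be moved: body 26 mm in diameter and 48 mm high, then a shoulder, a 14 mm neck and a bright metal cap 20 mm wide, 74 mm high in all. Stands in one pocket of the blue tray. Origin: centre of its underside; z up its axis.
- sound_c: Sound amber glass vial, never to be moved: body 26 mm in diameter and 48 mm high, then a shoulder, a 14 mm neck and a bright metal cap 20 mm wide, 74 mm high in all. Stands in one pocket of the blue tray. Origin: centre of its underside; z up its axis.
- broken_a: Amber glass vial with its neck snapped off, to be culled: only the plain round body is left, 26 mm in diameter, 48 mm high, two small splinters (5 mm) on its rim. 30 to 65 g. Stands in a pocket of the blue tray, underside 4 mm above the bench. Cracked: bears a grip of less than 40 N and at most 8 N of pressing onto a support. Origin: centre of its underside; z up its axis.
- broken_b: Green glass vial with its neck snapped off, to be culled: only the plain round body is left, 26 mm in diameter, 48 mm high, two small splinters (5 mm) on its rim. 30 to 65 g. Stands in a pocket of the blue tray, underside 4 mm above the bench. Cracked: bears a grip of less than 40 N and at most 8 N of pressing onto a support. Origin: centre of its underside; z up its axis.
- stand: Lifting stand fixed on the bench: grey foot, telescopic column, white plate on top, 150 mm (stand's x) by 180 mm (its y), red lip 3 mm wide and 4 mm high, centred over the foot. Plate's face is 76 to 126 mm above the bench: not measured. It is sprung: yields from about 1 N, 1 mm per further 0.4 N, hard stop after 16 mm; stays level. Origin: centre of the foot's underside, on the bench.
- reagent_jar: Bystander: clear jar with a white lid, 72 mm in diameter, 105 mm high, loose, beyond the working area. Origin: centre of its underside.
- steel_cup: Bystander: small empty steel cup, 40 mm in diameter, 60 mm high, loose, left of the jar. Origin: centre of its underside.
Things that resemble listed ones, but are neither listed nor needed, are in the scene too. What is shaped like the sound_a but black or pink is not meant.

How it is judged:
By the outcome, as a careful person would: the job done as asked, in the order asked, and still so for the second after the job is handed in, with the robot touching nothing.
It also fails if it takes over 66 s, if anything falls off the work surface, if the arm or the gripper's body presses on something with over 40 N, if the wrist force passes 120 N, or if a joint passes its speed limit or range.

## Working session

There is one attempt and no reset: what is moved stays moved. The work goes in short steps, Python scripts to look and compute and a tool call to move; the robot and the scene stay as the last step left them, time stands still between calls to the robot, and variables do not carry over. Pictures are saved under pics/ and viewed, at most 10 in all, crops included, and the job is handed in when it is done.

Besides the shell and the picture viewer there is one more tool, called after "Request:" as a command line: name --argument value ..., lists and objects as JSON in quotes. arm_command: Moves the arm, as the interface text tells. Shifts and turns lie within -1 to 1; 1 stands for 30 cm of shift or pi/2 rad of turn. Its arguments: {"type":"object","properties":{"rows":{"type":"array"}},"required":["rows"]}

```bash
mkdir -p pics
cat > h.py <<'E'
import numpy as np, cv2
from plant import monitor, vision, manip
def grab(n):
    f=vision.grab_frame(n); return f
def cloud(f):
    z=f["z_map"].astype(float); h,w=z.shape; u,v=np.meshgrid(np.arange(w),np.arange(h)); K=f["mtx"]
    P=np.stack([(u-K[0,2])/K[0,0]*z,(v-K[1,2])/K[1,1]*z,z],-1)
    return (P-f["t"])@f["R"]   # R^T(P-t)
E
python3 - <<'E'
from h import *
s=monitor.state(); print({k:np.round(v,3).tolist() for k,v in s.items()})
ims=[]
for n in("top","scene"):
    f=grab(n); np.savez(f"{n}0.npz",**f); ims.append(f["color"]); print(n,f["R"].round(3).tolist(),f["t"].round(3).tolist(),f["mtx"].tolist())
    cv2.imwrite(f"pics/{n}0.png",cv2.resize(f["color"][:,:,::-1],(800,600),interpolation=cv2.INTER_CUBIC))
E
```

```text
{'time': 0.0, 'joint_pos': [1.029, 0.053, 1.614, -0.0, 1.476, -0.119], 'joint_vel': [0.001, -0.001, 0.001, 0.0, 0.001, 0.002], 'joint_efforts': [-0.0, -39.368, -37.017, -0.0, 0.007, -0.0], 'tool_pos': [0.256, 0.569, 0.23], 'tool_rot': [-0.0, 0.21, 0.978, -0.001], 'contact_force': [-0.028, -0.157, -0.322], 'ft_torque': [-0.054, -0.028, 0.035], 'grasp_force': 0.0, 'gripper_width': 1.003}
top [[-0.016, -1.0, 0.018], [-0.989, 0.013, -0.147], [0.147, -0.02, -0.989]] [-0.016, 0.566, 1.012] [[411.33690933490595, 0.0, 261.197764603707], [0.0, 411.33690933490595, 194.83958634055196], [0.0, 0.0, 1.0]]
scene [[0.679, 0.734, 0.001], [0.596, -0.55, -0.585], [-0.429, 0.398, -0.811]] [-0.353, -0.328, 1.306] [[485.7442565600691, 0.0, 250.13445542705264], [0.0, 485.7442565600691, 192.8896303308173], [0.0, 0.0, 1.0]]
```

View pics/top0.png

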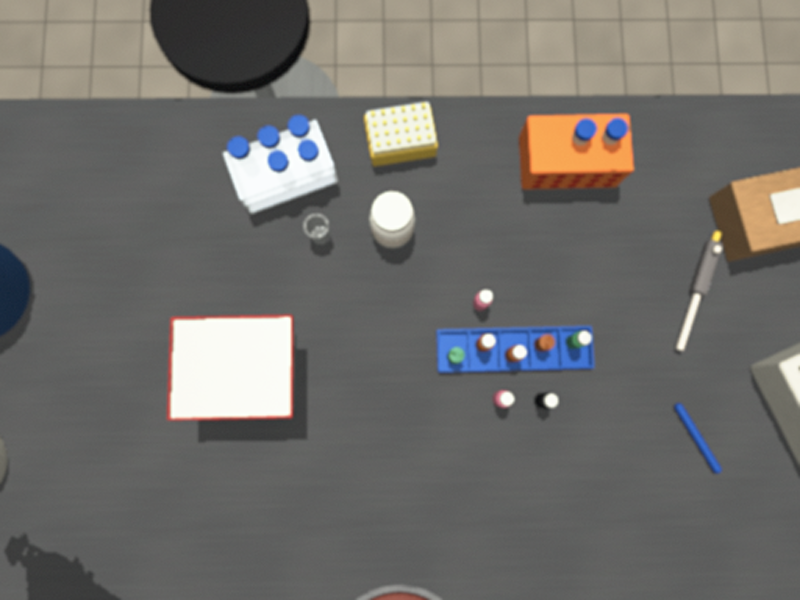

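View pics/scene0.png

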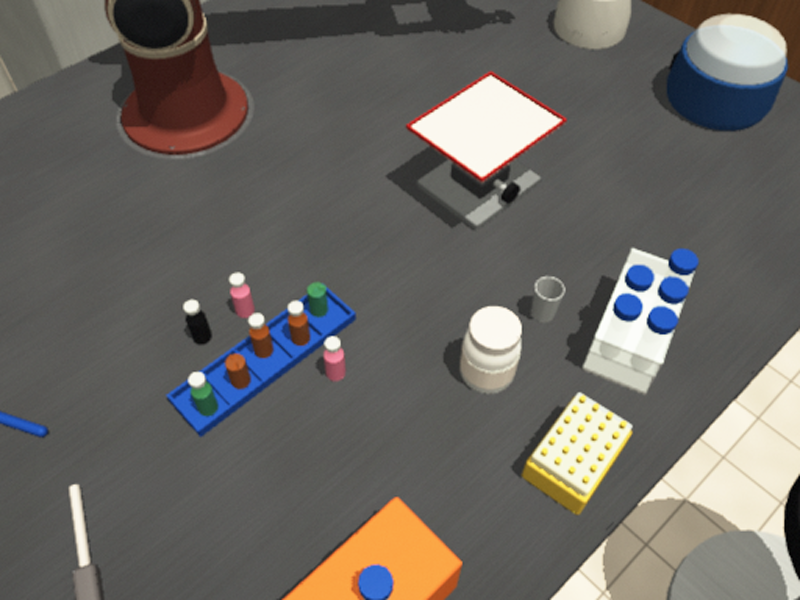

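Candidates in the 800x600 top view:
- Neckless: green (457,355) and amber (545,343).
- Capped, to be left: amber (487,342), amber (517,352) and green (581,340).
- Decoys: pink (484,299), pink (504,399) and black (547,401).

I choose the two without caps.

```bash
cat > m.py <<'E'
from h import *
def ray(f,uv,h):
    d=f["R"].T@np.linalg.inv(f["mtx"])@np.array([uv[0],uv[1],1.]); c=-f["R"].T@f["t"]
    return c+d*(h-c[2])/d[2]
if __name__=="__main__":
    for n in("top","scene"):
        f=dict(np.load(n+"0.npz")); P=cloud(f); im=f["color"]; hsv=cv2.cvtColor(im,cv2.COLOR_RGB2HSV); H,S,V=[hsv[...,i].astype(int) for i in range(3)]
        box=(P[...,0]>.3)&(P[...,0]<.75)&(P[...,1]>-.45)&(P[...,1]<.05)
        masks={"blue":(H>105)&(H<128)&(S>150),"green":(H>45)&(H<85)&(S>80),"amber":(H<14)&(S>150)&(V>50),"cap":(S<40)&(V>170)}
        for k,m in masks.items():
            m=(m&box).astype(np.uint8)
            N,L,st,c=cv2.connectedComponentsWithStats(m)
            for i in range(1,N):
                if st[i,4]<15: continue
                p=P[L==i]; hi=p[p[:,2]>np.percentile(p[:,2],70)]
                print(n,k,st[i,4],c[i].round(1),"zpct",np.percentile(p[:,2],[5,50,95]).round(3),"toppts med",np.median(hi,0).round(3))
                if k=="blue" and st[i,4]>300:
                    q=p[(p[:,2]>.011)&(p[:,2]<.022)]; print("  tray rect",cv2.minAreaRect(q[:,:2].astype(np.float32)))
        m=(S<40)&(V>200)&(P[...,2]>.06)&(P[...,2]<.14)&(P[...,1]>.1)&(P[...,0]<.68); N,L,st,c=cv2.connectedComponentsWithStats(m.astype(np.uint8)); i=1+st[1:,4].argmax()
        p=P[L==i]; print(n,"plate",st[i],np.percentile(p,[1,50,99],axis=0).round(4).tolist(),cv2.minAreaRect(p[:,:2].astype(np.float32)))
    f=dict(np.load("scene0.npz")); a=f["color"][165:285,100:240,::-1]
    cv2.imwrite("pics/crop1.png",cv2.resize(a,None,fx=5,fy=5,interpolation=cv2.INTER_CUBIC))
E
python3 m.py
```

```text
top blue 1840 [327.9 224.1] zpct [0.001 0.005 0.017] toppts med [ 0.483 -0.194  0.014]
  tray rect ((0.49302423000335693, -0.20077656209468842), (0.06762692332267761, 0.2577143907546997), 0.6710383296012878)
top green 41 [366.8 218.1] zpct [0.024 0.049 0.057] toppts med [ 0.504 -0.292  0.055]
top green 68 [291.4 227.1] zpct [0.041 0.052 0.056] toppts med [ 0.484 -0.097  0.055]
top amber 53 [348.2 219.2] zpct [0.038 0.052 0.057] toppts med [ 0.497 -0.243  0.055]
top cap 632 [250.4 136.6] zpct [0.076 0.105 0.108] toppts med [ 0.707 -0.001  0.107]
top cap 60 [310.6 189.2] zpct [0.049 0.073 0.077] toppts med [ 0.574 -0.146  0.075]
top cap 58 [373.7 215.8] zpct [0.045 0.077 0.081] toppts med [ 0.506 -0.3    0.08 ]
top cap 57 [312.3 217.7] zpct [0.055 0.077 0.08 ] toppts med [ 0.501 -0.147  0.079]
top cap 59 [332.2 224.9] zpct [0.054 0.078 0.08 ] toppts med [ 0.483 -0.196  0.08 ]
top cap 63 [324.2 254.8] zpct [0.051 0.073 0.077] toppts med [ 0.411 -0.176  0.075]
top cap 59 [352.5 255.9] zpct [0.053 0.073 0.077] toppts med [ 0.407 -0.243  0.075]
top plate [ 110  203   76   64 4633] [[0.3938
[... 949 characters left out ...]
069 0.075 0.077] toppts med [ 0.408 -0.246  0.076]
scene cap 70 [188.8 196.1] zpct [0.075 0.078 0.081] toppts med [ 0.5  -0.15  0.08]
scene cap 1150 [316.5 216.4] zpct [0.061 0.104 0.107] toppts med [0.705 0.002 0.107]
scene cap 73 [163.6 204.2] zpct [0.076 0.079 0.081] toppts med [ 0.483 -0.196  0.08 ]
scene cap 74 [212.5 219.2] zpct [0.072 0.074 0.077] toppts med [ 0.571 -0.146  0.076]
scene cap 84 [125.3 242.2] zpct [0.026 0.079 0.081] toppts med [ 0.508 -0.303  0.08 ]
scene plate [ 264   49   95   64 3065] [[0.392, 0.1594, 0.1223], [0.4638, 0.2386, 0.1254], [0.5291, 0.3249, 0.1287]] ((0.4611440896987915, 0.24093937873840332), (0.1438939869403839, 0.17430253326892853), 0.7243335247039795)
```

View pics/crop1.png

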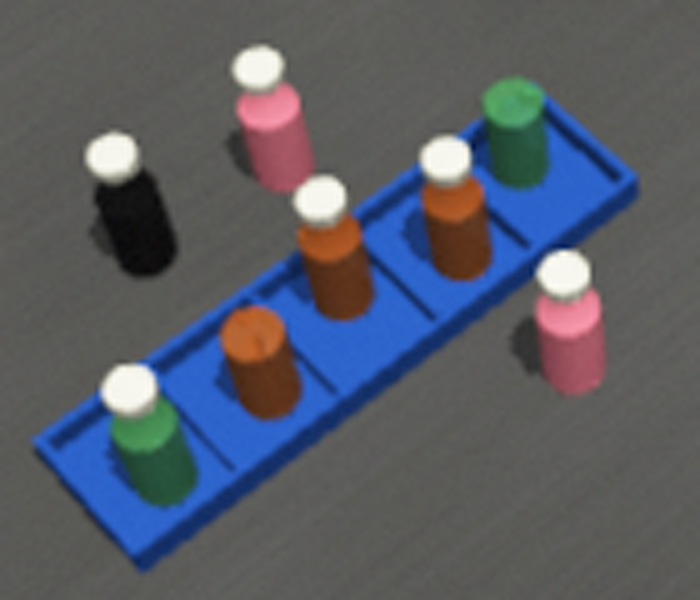

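The crop confirms it: the neckless vials are green at the upper-right end (517,130) and amber at (262,360). The three capped ones stay. Measured centres are green ≈ (0.483, -0.099), amber ≈ (0.499, -0.246) and plate ≈ (0.463, 0.241) at z ≈ 0.125.

Request:
arm_command --rows '[[60,[0.34,-1,0],[0,0,-0.365]],[60,[0.34,-1,0],[0,0,-0.365]],[60,[0.34,-1,0],[0,0,-0.365]],[60,[0.34,-1,0],[0,0,-0.365]],[60,[0.34,-1,0],[0,0,-0.365]],[60,[0.34,-1,0],[0,0,-0.365]],[60,[0.34,-1,0],[0,0,-0.365]],[60,[0.34,-1,0],[0,0,-0.365]]]'

```text
time: 0.77
tool_pos: [0.3587, 0.2669, 0.2308]
tool_rot: [0.0, 0.479, 0.878, -0.001]
contact_force: [0.5, -1.1, -1.1]
gripper_width: 0.705
grasp_force: 0.0
```

Request:
arm_command --rows '[[60,[0.34,-1,0],[0,0,-0.365]],[60,[0.34,-1,0],[0,0,-0.365]],[60,[0.34,-1,0],[0,0,-0.365]],[60,[0.34,-1,0],[0,0,-0.365]],[60,[0.34,-1,0],[0,0,-0.365]],[60,[0.34,-1,0],[0,0,-0.365]],[60,[0.34,-1,0],[0,0,-0.365]],[60,[0.34,-1,0],[0,0,-0.365]]]'

```text
time: 1.43
tool_pos: [0.4607, -0.0335, 0.231]
tool_rot: [0.0, 0.708, 0.706, -0.0]
contact_force: [0.1, 0.7, 0.5]
gripper_width: 0.703
grasp_force: 0.0
```

Request:
arm_command --rows '[[60,[0.08,-0.23,-0.2],[0,0,0]],[60,[0.08,-0.23,-0.2],[0,0,0]],[60,[0.08,-0.23,-0.2],[0,0,0]],[60,[0.08,-0.23,-0.2],[0,0,0]]]'

```text
time: 1.77
tool_pos: [0.4827, -0.1001, 0.1677]
tool_rot: [-0.003, 0.708, 0.706, -0.001]
contact_force: [-0.2, 1.2, -1.7]
gripper_width: 0.705
grasp_force: 0.0
```

Run:
```python
from m import *
s=monitor.state(); print({k:np.round(s[k],4).tolist() for k in("time","tool_pos","tool_rot","contact_force","joint_pos")})
f=grab("wrist"); np.savez("w1.npz",**f); cv2.imwrite("pics/w1.png",f["color"][:,:,::-1])
P=cloud(f); hsv=cv2.cvtColor(f["color"],cv2.COLOR_RGB2HSV).astype(int)
H,S=hsv[...,0],hsv[...,1]
for n,m in(("green",(H>45)&(H<85)&(S>80)),("amber",(H<14)&(S>150))):
    m=m&(P[...,2]>.044)&(P[...,2]<.06)
    N,L,st,c=cv2.connectedComponentsWithStats(m.astype(np.uint8))
    for i in range(1,N):
        if st[i,4]<150: continue
        p=P[L==i]; q,r=cv2.minEnclosingCircle(p[:,:2].astype(np.float32)); print(n,st[i],c[i],p.mean(0).round(4),np.round(q,4),round(r,4))
```

```text
{'time': 1.7667, 'tool_pos': [0.4827, -0.1001, 0.1677], 'tool_rot': [-0.0031, 0.7078, 0.7064, -0.0015], 'contact_force': [-0.2121, 1.2453, -1.7217], 'joint_pos': [-0.3556, -0.2184, 1.9755, -0.0001, 1.3913, -0.3536]}
green [241 178  24  25 484] [252.55165289 189.77066116] [ 0.4797 -0.0977  0.0519] [ 0.4798 -0.099 ] 0.0127
amber [261 221  22  19 173] [271.1734104  228.78612717] [ 0.499  -0.14    0.0528] [ 0.4999 -0.145 ] 0.0122
amber [244 261  21  19 173] [254.56647399 268.55491329] [ 0.4816 -0.1883  0.0527] [ 0.4815 -0.1942] 0.0124
amber [ 477  292   35   83 1013] [495.51530109 332.00789733] [ 0.7712 -0.2783  0.0517] [ 0.7737 -0.2821] 0.0581
amber [259 298  20  18 205] [269.01463415 305.6195122 ] [ 0.4984 -0.2399  0.0507] [ 0.4979 -0.2449] 0.0123
```

View pics/w1.png

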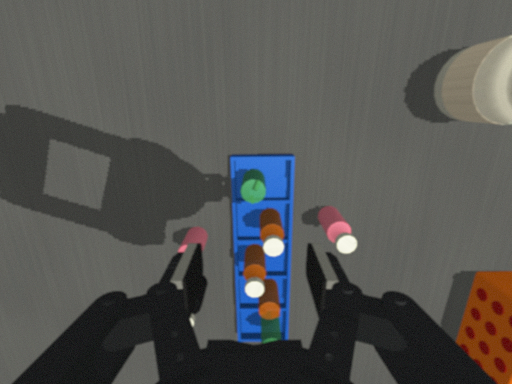

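The wrist view shows the neckless green vial at (253,187) and the amber at (269,300). The positions agree with my first fix: green (0.481, -0.099), amber (0.4985, -0.246).

Request:
arm_command --rows '[[60,[-0.005,0.003,-0.12],[0,0,0]],[60,[-0.005,0.003,-0.24],[0,0,0]],[60,[-0.005,0.003,-0.36],[0,0,0]],[60,[-0.005,0.003,-0.44],[0,0,0]],[60,[-0.005,0.003,-0.49],[0,0,0]],[50,[-0.005,0.003,-0.49],[0,0,0]],[40,[-0.005,0.003,-0.49],[0,0,0]],[32,[-0.005,0.003,-0.49],[0,0,0]],[30,[-0.005,0.003,-0.49],[0,0,0]],[30,[-0.005,0.003,-0.49],[0,0,0]]]'

```text
time: 2.65
tool_pos: [0.4844, -0.0984, 0.0264]
tool_rot: [0.002, 0.707, 0.708, 0.001]
contact_force: [0.1, -0.2, 1.0]
gripper_width: 0.351
grasp_force: 0.2
```

Request:
arm_command --rows '[[28,[0,0,0],[0,0,0]],[28,[0,0,0],[0,0,0]],[27,[0,0,0],[0,0,0]],[27,[0,0,0],[0,0,0]]]'

```text
time: 2.98
tool_pos: [0.483, -0.0982, 0.0245]
tool_rot: [0.0, 0.707, 0.708, 0.0]
contact_force: [-0.8, 0.6, 0.3]
gripper_width: 0.318
grasp_force: 0.0
```

Request:
arm_command --rows '[[26,[-0.003,0,0],[0,0,0]],[26,[-0.003,0,0],[0,0,0]],[25.5,[-0.003,0,0],[0,0,0]],[25.5,[-0.003,0,0],[0,0,0]]]'

```text
time: 3.32
tool_pos: [0.4822, -0.0983, 0.0245]
tool_rot: [0.0, 0.707, 0.708, 0.0]
contact_force: [0.2, 0.8, 1.9]
gripper_width: 0.298
grasp_force: 9.8
```

Request:
arm_command --rows '[[25,[0,0,0],[0,0,0]],[25,[0,0,0],[0,0,0]],[25,[0,0,0],[0,0,0]]]'

```text
time: 3.57
tool_pos: [0.4822, -0.0983, 0.0245]
tool_rot: [0.0, 0.707, 0.708, 0.0]
contact_force: [0.1, -0.9, 2.2]
gripper_width: 0.296
grasp_force: 18.5
```

Request:
arm_command --rows '[[25,[0,0,0.02],[0,0,0]],[25,[0,0,0.06],[0,0,0]],[25,[0,0,0.14],[0,0,0]],[25,[0,0,0.24],[0,0,0]],[25,[0,0,0.34],[0,0,0]],[25,[0,0,0.44],[0,0,0]],[25,[0,0,0.54],[0,0,0]],[25,[0,0,0.6],[0,0,0]],[25,[0,0,0.6],[0,0,0]],[25,[0,0,0.6],[0,0,0]],[25,[0,0,0.6],[0,0,0]]]'

```text
time: 4.48
tool_pos: [0.4813, -0.0979, 0.2032]
tool_rot: [-0.001, 0.707, 0.708, -0.0]
contact_force: [-0.3, -0.6, 0.2]
gripper_width: 0.292
grasp_force: 18.5
```

Request:
arm_command --rows '[[25,[-0.01,0.06,0],[0,0,0]],[25,[-0.02,0.16,0],[0,0,0]],[25,[-0.03,0.27,0],[0,0,0]],[25,[-0.03,0.38,0],[0,0,0]],[25,[-0.03,0.49,0],[0,0,0]],[25,[-0.03,0.6,0],[0,0,0]],[25,[-0.03,0.7,0],[0,0,0]],[25,[-0.03,0.8,0],[0,0,0]],[25,[-0.03,0.9,0],[0,0,0]],[25,[-0.03,1,0],[0,0,0]]]'

```text
time: 5.32
tool_pos: [0.4714, 0.2031, 0.2017]
tool_rot: [-0.001, 0.707, 0.708, -0.002]
contact_force: [0.1, -0.8, -0.5]
gripper_width: 0.296
grasp_force: 18.5
```

Request:
arm_command --rows '[[25,[-0.02,0.1,0],[0,0,0]],[25,[-0.03,0.2,-0.03],[0,0,0]],[25,[-0.03,0.26,-0.06],[0,0,0]],[25,[-0.03,0.26,-0.09],[0,0,0]],[25,[-0.03,0.26,-0.1],[0,0,0]],[25,[-0.03,0.26,-0.1],[0,0,0]],[25,[-0.03,0.26,-0.1],[0,0,0]],[25,[-0.03,0.26,-0.1],[0,0,0]]]'

```text
time: 5.98
tool_pos: [0.4644, 0.2789, 0.1745]
tool_rot: [0.0, 0.707, 0.707, 0.0]
contact_force: [0.5, -0.3, -1.0]
gripper_width: 0.3
grasp_force: 18.5
```

Run:
```python
from m import *
r=[]
for i in range(8):
    f=grab("scene"); s=monitor.state(); r.append(s["contact_force"])
print(np.mean(r,0).round(2),np.std(r,0).round(2),s["tool_pos"],s["grasp_force"],s["time"])
cv2.imwrite("pics/s2.png",cv2.resize(f["color"][:300,100:,::-1],(800,582)))
```

```text
[-0.06  0.04 -0.36] [0.34 0.35 0.57] [0.46415957 0.27976257 0.17455194] 18.45665184315294 6.3833
```

View pics/s2.png

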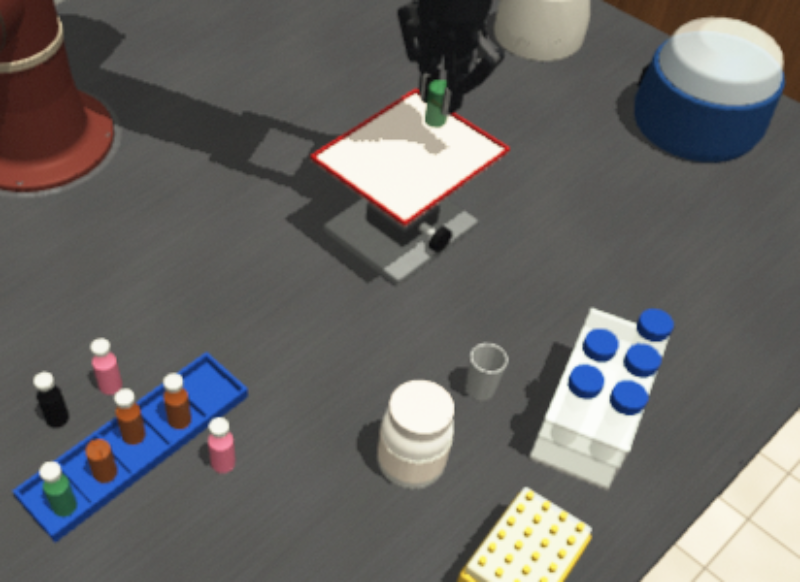

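The scene view shows the green vial held upright over the plate at (437,103), with the tray otherwise unchanged. I'll now feel downward for the plate.

Request:
arm_command --rows '[[25,[-0.003,0,-0.015],[0,0,0]],[25,[-0.003,0,-0.03],[0,0,0]],[25,[-0.003,0,-0.045],[0,0,0]],[25,[-0.003,0,-0.06],[0,0,0]],[25,[-0.003,0,-0.07],[0,0,0]],[25,[-0.003,0,-0.08],[0,0,0]],[25,[-0.003,0,-0.08],[0,0,0]],[25,[-0.003,0,-0.08],[0,0,0]],[25,[-0.003,0,-0.08],[0,0,0]]]'

```text
time: 7.13
tool_pos: [0.4633, 0.2799, 0.1505]
tool_rot: [0.0, 0.707, 0.708, 0.0]
contact_force: [-0.7, 0.2, 0.2]
gripper_width: 0.299
grasp_force: 18.5
```

Request:
arm_command --rows '[[25,[0,0,-0.003],[0,0,0]],[25,[0,0,-0.007],[0,0,0]],[25,[0,0,-0.007],[0,0,0]],[25,[0,0,-0.007],[0,0,0]]]'

```text
time: 7.47
tool_pos: [0.4631, 0.2798, 0.1482]
tool_rot: [-0.0, 0.707, 0.708, -0.0]
contact_force: [-0.8, 0.2, -0.8]
gripper_width: 0.296
grasp_force: 18.5
```

Request:
arm_command --rows '[[25,[0,0,-0.003],[0,0,0]],[25,[0,0,-0.007],[0,0,0]],[25,[0,0,-0.007],[0,0,0]],[25,[0,0,-0.007],[0,0,0]]]'

```text
time: 7.8
tool_pos: [0.463, 0.2798, 0.1459]
tool_rot: [-0.0, 0.707, 0.708, -0.0]
contact_force: [-0.2, 0.2, -0.9]
gripper_width: 0.299
grasp_force: 18.5
```

Request:
arm_command --rows '[[25,[0,0,-0.003],[0,0,0]],[25,[0,0,-0.007],[0,0,0]],[25,[0,0,-0.007],[0,0,0]],[25,[0,0,-0.007],[0,0,0]]]'

```text
time: 8.13
tool_pos: [0.4633, 0.2799, 0.1442]
tool_rot: [0.0, 0.707, 0.708, 0.0]
contact_force: [0.7, 0.3, 0.1]
gripper_width: 0.299
grasp_force: 18.6
```

```bash
cat > fz.py <<'E'
from h import *
r=[];tp=[]
for i in range(8):
    f=grab("scene"); s=monitor.state(); r.append(s["contact_force"]); tp.append(s["tool_pos"])
print(np.mean(r,0).round(2),"+-",(np.std(r,0)/8**.5).round(2),np.mean(tp,0).round(4),s["grasp_force"],s["time"])
P=cloud(f); im=f["color"].astype(int); m=(im.min(-1)>200)&(P[...,0]>.41)&(P[...,0]<.44)&(P[...,1]>.17)&(P[...,1]<.23)&(P[...,2]>.09)&(P[...,2]<.14); print("plate z",m.sum(),np.median(P[m][:,2]))
cv2.imwrite("pics/last.png",f["color"][:,:,::-1])
E
python3 fz.py
```

```text
[0.57 0.14 0.9 ] +- [0.16 0.16 0.13] [0.4633 0.2799 0.1442] 18.56705050711753 8.5333
plate z 219 0.12445202267360556
```

Request:
arm_command --rows '[[25,[0,0,-0.003],[0,0,0]],[25,[0,0,-0.005],[0,0,0]],[25,[0,0,-0.005],[0,0,0]],[25,[0,0,-0.005],[0,0,0]]]'

```text
time: 8.87
tool_pos: [0.4633, 0.2799, 0.1426]
tool_rot: [0.0, 0.707, 0.708, 0.0]
contact_force: [-0.3, -0.3, 1.9]
gripper_width: 0.297
grasp_force: 18.6
```

```bash
python3 fz.py
```

```text
[0.37 0.34 1.48] +- [0.17 0.14 0.08] [0.4632 0.2799 0.1426] 18.613517824269366 9.2667
plate z 215 0.12305127858610262
```

Contact is confirmed: +1.8 N and the plate down 1.4 mm. I'll ease back to light contact and open slowly.

Request:
arm_command --rows '[[25,[0,0,0.003],[0,0,0]],[25,[0,0,0.006],[0,0,0]],[25,[0,0,0.006],[0,0,0]],[25.5,[0,0,0.006],[0,0,0]],[26,[0,0,0.006],[0,0,0]],[26.5,[0,0,0.006],[0,0,0]],[27,[0,0,0.006],[0,0,0]],[28,[0,0,0.006],[0,0,0]],[30,[0,0,0.006],[0,0,0]],[33,[0,0,0.006],[0,0,0]],[37,[0,0,0.006],[0,0,0]],[42,[0,0,0.006],[0,0,0]]]'

```text
time: 10.27
tool_pos: [0.4631, 0.2798, 0.1442]
tool_rot: [-0.0, 0.707, 0.708, -0.0]
contact_force: [0.6, 0.2, 0.5]
gripper_width: 0.489
grasp_force: 0.0
```

Request:
arm_command --rows '[[50,[0,0,0],[0,0,0]],[60,[0,0,0],[0,0,0]],[60,[0,0,0],[0,0,0]],[60,[0,0,0.03],[0,0,0]],[60,[0,0,0.08],[0,0,0]],[60,[0,0,0.16],[0,0,0]],[60,[0,0,0.24],[0,0,0]],[60,[0,0,0.28],[0,0,0]],[60,[0,0,0.28],[0,0,0]]]'

```text
time: 11.02
tool_pos: [0.4651, 0.2807, 0.233]
tool_rot: [0.001, 0.707, 0.708, 0.004]
contact_force: [0.4, -0.8, -0.3]
gripper_width: 0.705
grasp_force: 0.0
```

```bash
python3 fz.py
```

```text
[ 0.03 -0.19 -0.07] +- [0.21 0.16 0.14] [0.4627 0.2797 0.2272] 0.0 11.4167
plate z 235 0.1253977225892804
```

View pics/last.png

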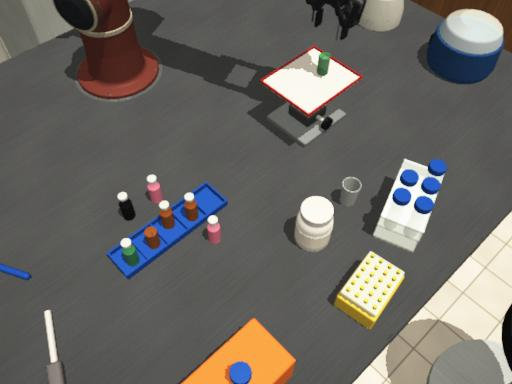

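The green vial stands on the plate at (324,64). Next is the amber one.

Request:
arm_command --rows '[[60,[0.007,-0.1,0],[0,0,0]],[60,[0.014,-0.22,0],[0,0,0]],[60,[0.021,-0.34,0],[0,0,0]],[60,[0.028,-0.46,0],[0,0,0]],[60,[0.035,-0.58,0],[0,0,0]],[60,[0.042,-0.7,0],[0,0,0]],[60,[0.05,-0.82,0],[0,0,0]],[60,[0.06,-0.94,0],[0,0,0]]]'

```text
time: 12.08
tool_pos: [0.4806, -0.0038, 0.2278]
tool_rot: [-0.0, 0.707, 0.708, -0.0]
contact_force: [1.3, 0.1, -0.7]
gripper_width: 0.703
grasp_force: 0.0
```

Request:
arm_command --rows '[[60,[0.01,-0.12,0],[0,0,0]],[60,[0.02,-0.24,0],[0,0,0]],[60,[0.03,-0.36,0],[0,0,0]],[60,[0.04,-0.48,0],[0,0,0]],[60,[0.05,-0.6,0],[0,0,0]],[60,[0.06,-0.7,-0.07],[0,0,0]],[60,[0.06,-0.78,-0.14],[0,0,0]],[60,[0.06,-0.813,-0.19],[0,0,0]],[60,[0.06,-0.813,-0.19],[0,0,0]],[60,[0.06,-0.813,-0.19],[0,0,0]],[60,[0.06,-0.813,-0.19],[0,0,0]],[60,[0.06,-0.813,-0.19],[0,0,0]]]'

```text
time: 13.08
tool_pos: [0.5, -0.2455, 0.1729]
tool_rot: [0.001, 0.706, 0.708, 0.0]
contact_force: [0.1, 0.3, 0.7]
gripper_width: 0.7
grasp_force: 0.0
```

Run:
```python
from m import *
s=monitor.state(); print(s["tool_pos"],s["tool_rot"],s["time"])
f=grab("wrist"); P=cloud(f); hsv=cv2.cvtColor(f["color"],cv2.COLOR_RGB2HSV).astype(int)
H,S=hsv[...,0],hsv[...,1]
m=(H<14)&(S>150)&(P[...,2]>.044)&(P[...,2]<.06)
N,L,st,c=cv2.connectedComponentsWithStats(m.astype(np.uint8))
for i in range(1,N):
    if st[i,4]<150: continue
    p=P[L==i]; q,r=cv2.minEnclosingCircle(p[:,:2].astype(np.float32)); print(st[i],p.mean(0).round(4),np.round(q,4),round(r,4))
```

```text
[ 0.49998423 -0.24550389  0.17290927] [1.14806976e-03 7.06181671e-01 7.08029673e-01 3.34513263e-04] 13.0833
[242 177  22  26 379] [ 0.4981 -0.2447  0.0518] [ 0.4978 -0.2462] 0.0127
[ 478  195   34  118 1208] [ 0.7717 -0.3294  0.0514] [ 0.7712 -0.3221] 0.0698
```

Request:
arm_command --rows '[[60,[-0.003,0,-0.12],[0,0,0]],[60,[-0.003,0,-0.24],[0,0,0]],[60,[-0.003,0,-0.36],[0,0,0]],[60,[-0.003,0,-0.44],[0,0,0]],[60,[-0.003,0,-0.49],[0,0,0]],[60,[-0.003,0,-0.49],[0,0,0]],[50,[-0.003,0,-0.49],[0,0,0]],[40,[-0.003,0,-0.49],[0,0,0]],[32,[-0.003,0,-0.49],[0,0,0]],[30,[-0.003,0,-0.49],[0,0,0]],[28,[-0.003,0,-0.49],[0,0,0]],[28,[-0.003,0,-0.49],[0,0,0]]]'

```text
time: 14.13
tool_pos: [0.4987, -0.2464, 0.0252]
tool_rot: [0.001, 0.707, 0.708, 0.0]
contact_force: [-0.7, -0.6, 0.1]
gripper_width: 0.33
grasp_force: 0.0
```

Request:
arm_command --rows '[[27,[0,0,0],[0,0,0]],[27,[0,0,0],[0,0,0]],[26,[0,0,0],[0,0,0]],[26,[0,0,0],[0,0,0]],[25.5,[0,0,0],[0,0,0]],[25.5,[0,0,0],[0,0,0]]]'

```text
time: 14.63
tool_pos: [0.4985, -0.2462, 0.0246]
tool_rot: [0.0, 0.707, 0.708, 0.0]
contact_force: [0.5, 0.3, 2.3]
gripper_width: 0.304
grasp_force: 9.8
```

Request:
arm_command --rows '[[25,[0,0,0],[0,0,0]],[25,[0,0,0],[0,0,0]],[25,[0,0,0],[0,0,0]]]'

```text
time: 14.88
tool_pos: [0.4985, -0.2462, 0.0246]
tool_rot: [0.0, 0.707, 0.708, 0.0]
contact_force: [0.6, 0.5, 2.8]
gripper_width: 0.298
grasp_force: 18.5
```

Request:
arm_command --rows '[[25,[0,0,0.02],[0,0,0]],[25,[0,0,0.06],[0,0,0]],[25,[0,0,0.14],[0,0,0]],[25,[0,0,0.24],[0,0,0]],[25,[0,0,0.34],[0,0,0]],[25,[0,0,0.44],[0,0,0]],[25,[0,0,0.54],[0,0,0]],[25,[0,0,0.6],[0,0,0]],[25,[0,0,0.6],[0,0,0]],[25,[0,0,0.6],[0,0,0]]]'

```text
time: 15.72
tool_pos: [0.4987, -0.2464, 0.2061]
tool_rot: [0.001, 0.707, 0.708, 0.0]
contact_force: [0.3, -0.4, -2.3]
gripper_width: 0.297
grasp_force: 18.4
```

Request:
arm_command --rows '[[25,[-0.01,0.06,0],[0,0,0]],[25,[-0.02,0.16,0],[0,0,0]],[25,[-0.03,0.27,0],[0,0,0]],[25,[-0.03,0.38,0],[0,0,0]],[25,[-0.04,0.49,0],[0,0,0]],[25,[-0.05,0.6,0],[0,0,0]],[25,[-0.06,0.7,0],[0,0,0]],[25,[-0.06,0.8,0],[0,0,0]],[25,[-0.06,0.9,0],[0,0,0]]]'

```text
time: 16.47
tool_pos: [0.4784, 0.0255, 0.2018]
tool_rot: [-0.002, 0.707, 0.708, -0.001]
contact_force: [0.9, 0.4, -1.2]
gripper_width: 0.295
grasp_force: 18.4
```

Request:
arm_command --rows '[[25,[-0.02,0.1,0],[0,0,0]],[25,[-0.03,0.2,0],[0,0,0]],[25,[-0.04,0.3,0],[0,0,0]],[25,[-0.05,0.4,0],[0,0,0]],[25,[-0.058,0.5,-0.03],[0,0,0]],[25,[-0.058,0.57,-0.06],[0,0,0]],[25,[-0.058,0.604,-0.09],[0,0,0]],[25,[-0.058,0.604,-0.12],[0,0,0]],[25,[-0.058,0.604,-0.15],[0,0,0]],[25,[-0.058,0.604,-0.165],[0,0,0]],[25,[-0.058,0.604,-0.165],[0,0,0]],[25,[-0.058,0.604,-0.165],[0,0,0]]]'

```text
time: 17.47
tool_pos: [0.4629, 0.2041, 0.1544]
tool_rot: [-0.0, 0.707, 0.707, -0.0]
contact_force: [-0.0, -0.6, -0.4]
gripper_width: 0.299
grasp_force: 18.4
```

```bash
python3 fz.py
```

```text
[ 0.1   0.42 -0.65] +- [0.15 0.2  0.14] [0.4633 0.2048 0.1555] 18.40474485681625 17.8667
plate z 1 0.12706377968506535
```

Request:
arm_command --rows '[[25,[0,0,-0.01],[0,0,0]],[25,[0,0,-0.02],[0,0,0]],[25,[0,0,-0.025],[0,0,0]],[25,[0,0,-0.03],[0,0,0]],[25,[0,0,-0.03],[0,0,0]],[25,[0,0,-0.03],[0,0,0]]]'

```text
time: 18.37
tool_pos: [0.4627, 0.2052, 0.1456]
tool_rot: [-0.0, 0.707, 0.708, -0.0]
contact_force: [-0.7, 0.2, -0.3]
gripper_width: 0.299
grasp_force: 18.4
```

Request:
arm_command --rows '[[25,[0,0,-0.003],[0,0,0]],[25,[0,0,-0.006],[0,0,0]],[25,[0,0,-0.009],[0,0,0]],[25,[0,0,-0.01],[0,0,0]],[25,[0,0,-0.01],[0,0,0]],[25,[0,0,-0.01],[0,0,0]]]'

```text
time: 18.87
tool_pos: [0.463, 0.2052, 0.143]
tool_rot: [0.0, 0.707, 0.708, 0.0]
contact_force: [-0.1, 0.0, 1.8]
gripper_width: 0.299
grasp_force: 18.5
```

```bash
python3 fz.py
```

```text
[ 0.33 -0.08  1.16] +- [0.14 0.17 0.18] [0.463  0.2052 0.143 ] 18.52025616390165 19.2667
plate z 2 0.12219104204975419
```

Contact felt (+1.8 N). I'll ease back and release in the same way.

Request:
arm_command --rows '[[25,[0,0,0.002],[0,0,0]],[25,[0,0,0.004],[0,0,0]],[25,[0,0,0.004],[0,0,0]],[25.5,[0,0,0.004],[0,0,0]],[26,[0,0,0.004],[0,0,0]],[26.5,[0,0,0.004],[0,0,0]],[27,[0,0,0.004],[0,0,0]],[28,[0,0,0.004],[0,0,0]],[30,[0,0,0.004],[0,0,0]],[33,[0,0,0.004],[0,0,0]],[37,[0,0,0.004],[0,0,0]],[42,[0,0,0.004],[0,0,0]]]'

```text
time: 20.27
tool_pos: [0.4628, 0.2051, 0.1439]
tool_rot: [-0.0, 0.707, 0.708, -0.0]
contact_force: [0.5, -0.3, -1.1]
gripper_width: 0.49
grasp_force: 0.0
```

Request:
arm_command --rows '[[50,[0,0,0],[0,0,0]],[60,[0,0,0],[0,0,0]],[60,[0,0,0],[0,0,0]],[60,[0,0,0.03],[0,0,0]],[60,[0,0,0.08],[0,0,0]],[60,[0,0,0.16],[0,0,0]],[60,[0,0,0.24],[0,0,0]],[60,[0,0,0.34],[0,0,0]],[60,[0,0,0.4],[0,0,0]],[60,[0,0,0.4],[0,0,0]],[60,[0,0,0.4],[0,0,0]]]'

```text
time: 21.18
tool_pos: [0.4636, 0.2054, 0.266]
tool_rot: [0.001, 0.707, 0.708, 0.002]
contact_force: [-0.3, 1.5, -1.1]
gripper_width: 0.702
grasp_force: 0.0
```

```bash
python3 fz.py
```

```text
[-0.29 -0.02 -0.38] +- [0.17 0.1  0.26] [0.4623 0.205  0.2627] 0.0 21.5833
plate z 94 0.12544812900720148
```

View pics/last.png

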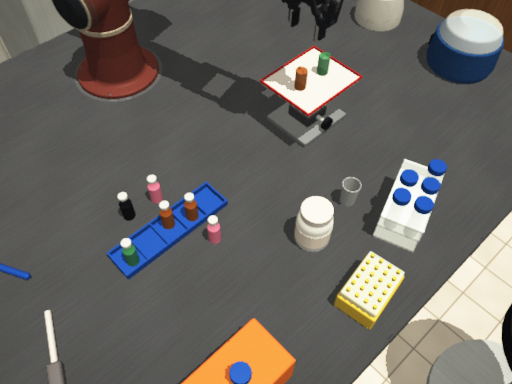

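Both broken vials stand upright on the plate, amber at (300,78) and green at (324,64). The three sound vials and the bystanders are where they were, and the gripper is clear.

```bash
python3 -c "
from plant import manip; print(manip.job_done())"
```

```text
the job is handed in; nothing more can be done
None
```

The job is handed in: both neckless vials (green and amber) stand upright on the sprung plate, gripped at about 18.5 N and set down with about 2 N of contact force, and in the last picture the sound vials and other bench items are where they were.

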